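# Draw the dust extractor's filter plate and hold it over the tray

### The job

The filter of the bench dust extractor needs a look: first slide the empty steel dust tray over the bench, without lifting it, until it sits squarely inside the yellow tape corners. Then swing the extractor's blue top cover fully open and leave it open, take the filter plate by its orange pull, draw it straight up out of its slot and carry it upright to the tray. Finish still holding it, hanging still and upright about 10 cm above the middle of the tray and lengthways along it, touching nothing else; leave the try square, the brass blank and the jar where they are.

Things in the scene. Friction and masses are not known exactly. Their poses are not given: they have to be found in the camera images.
- extractor: bench dust extractor, fixed: light grey sheet-metal box 170 mm deep (x), 220 mm wide (y), its flat top deck 150 mm above the bench. Origin on the bench under the cover's hinge line, i.e. at the middle of the box's rear edge; its x axis points to the rear, the box reaches from x = -170 mm (intake grille, front) to 0 (fan guard, rear), y from -110 to 110 mm. It may stand to the left or the right of the taped place and be turned up to 12 degrees
- slot (a point): middle of the mouth of the filter slot in the deck, 150 mm above the bench and 60 mm in front of the hinge. The slot is 30 mm (x) by 132 mm (y) and 100 mm deep; the filter plate stands in it, flush with the deck, only its pull sticks out above, under the cover
- cover (a joint): angle of the blue domed top cover in rad: 0 closed, up to 1.85 leaning back wide open; 1.57 is upright. A stiff friction hinge: it stays at any angle it is left; about 3 N at the lip moves it. It may start up to 0.2 rad ajar. The cover is a pan turned upside down, 100 mm deep (x), 150 mm wide (y), 42 mm high, 3 mm walls
- cover_hinge (a point): middle of the hinge axis, 152 mm above the bench; the axis runs along the extractor's y axis. The cover opens upward and to the rear
- cover_lip (a point): centre of the black lift lip that sticks out of the cover's front wall at its top: 36 mm wide (y), 23 mm proud (x), 12 mm thick (z). It turns with the cover. With the cover shut it lies 111 mm in front of the hinge axis and 36 mm above it (38 mm above the deck). It can be pinched across its 36 mm width from above, and turns between the fingers as the cover swings, or be pushed up from beneath
- filter: filter plate: aluminium frame with grey-white pleats, 24 mm thick (x), 124 mm wide (y), 100 mm high, with an orange pull on top; 132 mm high in all, about 0.2 kg. Origin at the centre of its underside, z up. It stands loose in the slot on a floor 50 mm above the bench, with 3 to 4 mm play all round
- filter_pull (a point): centre of the top bar of the orange pull, 125 mm above the filter's underside; the bar is 12 mm thick (x), 56 mm wide (y), 14 mm high (118 to 132 mm above the underside); 25 mm between its middle and the deck while the filter is home
- tray: loose dust tray of folded bare sheet metal, 130 mm (x) by 170 mm (y, its length), 30 mm high, floor 3 mm thick, rolled rim 9 mm wide and 9 mm high all round the top; about 0.4 kg. Origin at the centre of its underside. It starts 10 to 14 cm short of the taped place on the robot's side, a little askew
- tray_near_rim (a point): middle of the tray's long rim on its -x side (towards the robot), 25.5 mm above the bench; the rim there can be straddled and pinched from above
- tape: the tray's place: four yellow tape corners stuck flat on the bench (nothing to bump into), leaving a space of 154 mm (x) by 194 mm (y) between them. Origin at its centre on the bench, same axes as the tray when it sits square
- square: bystander: try square lying flat in front of the extractor; dark wooden stock 100 mm long, steel blade 90 mm, at most 15 mm high. Leave alone
- brass_blank: bystander: square brass blank 62 mm, 5 mm thick, lying behind the extractor. Leave alone
- fluid: bystander: closed blue jar of marking fluid with a black cap, 48 mm across, 85 mm high, standing behind the taped place. Leave alone
Mind the look-alikes: they are no part of the job. There is more than one size of the tray; the job needs the middle-sized.

How it is judged:
On the way, in this order (a step that is already met when the one before it is completed fails the run):
1. the tray lies at rest inside the tape corners (x of tray in the frame of tape between -0.018 and 0.018 m and y of tray in the frame of tape between -0.018 and 0.018 m and angle between the x axis of tray and the x axis of tape, either way round below 0.17 rad and linear speed of tray below 0.02 m/s), for 0.2 s.
2. the cover is swung open (value of joint cover above 1.3 rad), for 0.2 s.
3. the filter plate is drawn up clear of its slot, in the gripper (height (world z) of filter above 0.15 m and contact force between filter and the fingers above 0.5 N), for 0.1 s.
At the end, for the whole second after the job is handed in: Filter gripped, still, touching nothing else; underside 60-180 mm above the bench, within 35 mm of the tray's centre, 0.2 rad of upright, 0.25 rad of the tray's length; tray still and in its place (18 mm each way, 0.17 rad); cover over 1.2 rad open (all of step 1 and contact force between filter and the fingers above 1 N and contact force between filter and tray below 0.1 N and contact force between filter and extractor below 0.1 N and horizontal distance between filter and tray below 0.035 m and height (world z) of filter between 0.06 and 0.18 m and angle between filter's own z axis and vertical below 0.2 rad and angle between the y axis of filter and the y axis of tray, either way round below 0.25 rad and linear speed of filter below 0.03 m/s and value of joint cover above 1.2 rad); the arm keeps its last pose, push and grip.
It fails at once if the tray is lifted off the bench or tipped (height (world z) of tray above 0.015 m or angle between tray's own z axis and vertical above 0.2 rad).
It fails at once if the filter plate is tipped over while it is carried (angle between filter's own z axis and vertical above 0.5 rad).
It fails at once if a bystander is moved (distance of any of square, brass_blank, fluid from where it was at the start of the episode above 0.025 m).
It also fails if it takes over 72 s, if anything falls off the work surface, if the arm or the gripper's body presses on something with over 40 N, if the wrist force passes 120 N, or if a joint passes its speed limit or range.

### The arm

A 7-joint arm with a two-finger parallel gripper is mounted at the origin on the work surface. World frame = base frame: x ahead of the robot, y to its left, z up, the work surface at z = 0. Lengths are in m, angles in rad, forces in N, time in s.
With the tool pointing down it reaches from about 0.425 to 0.875 m from the base axis. Payload 8.4 kg.
Tool frame: the origin (TCP) lies midway between the tips of the shut fingers; the grasp point (between the pads) lies 19 mm behind it; z points along the fingers, y is the direction in which the jaws open and shut (so a half turn about z gives the same grasp; the last joint's range is limited). The gripper opens to 85 mm and grips with 20 to 120 N. Pads are 22 mm wide; open, the fingers measure 114 mm over their backs; the gripper's body (76 mm by 85 mm) begins 54 mm behind the grasp point. The pads swing forward as they close: fully open they stand 13 mm farther back than shut.
Start: joints at [-1.247, 0.333, 0.04, 1.465, -0.013, 1.343, -0.059], TCP at [0.267, 0.593, 0.231] pointing down, gripper open.
Joint ranges: [-2.58, 2.58], [-0.38, 2.09], [-1.3, 1.39], [0.25, 2.4], [-1.5, 4.64], [0.08, 2.09], [-2.65, 2.65]. Speed limits (rad/s): [2.22, 2.22, 2.79, 2.79, 3.14, 3.14, 3.14].

### API

Orientations are given as a unit quaternion [x, y, z, w].
In Python, from workcell import readout, optics, ticket, spotter gives the robot as it stands. The module is installed in compiled form; this text tells all that it offers.
- The arm moves only by the tool send_rows, never from a script. Its argument "commands" is a list of rows, each a list of 6 numbers: the shift along the tool's x, y, z in m, then the turn, a rotation vector about the tool's x, y, z in rad. A call has 1 to 5 rows; each row shifts and turns the pose as measured when the row begins, along the tool's axes as they then stand; what a row does not reach is not made up. A row lasts 1/12 s, in which the tool goes at most 41.7 mm and 7.16 degrees, less where a joint would pass 70% of its speed; a pose out of reach is approached as far as the arm can. A call with a gripper value outside its range is refused whole. "gripper" is the finger opening in m, from 0 to 0.0854, set as the call begins (left out, the last holds). The fingers move at their own pace and stop on an object; "force" is the grip in N (left out, the last holds). Time passes only in rows, so rows that do not move let the fingers close. It gives the time, the measured TCP pose, the force and the opening at its end, in the units of the state.
- readout.read_state(): the state, without advancing time (a new reading comes with each control period).
- optics.camera(name): name is "scene" or "top"; returns a dict with "img" (480x640x3 uint8, red, green, blue), "vertical_fov" (degrees; the focal length in pixels is half the picture's height over the tangent of half this angle, whatever the lens; pixels are square), "cx", "cy" (the principal point, pixels), "dist_coeffs" ([k1, k2, p1, p2, k3] as OpenCV has them; the pictures are not rectified), "R" (3x3) and "t" (3): a world point X has camera coordinates R X + t. Camera axes: x right, y down, z forward; pixel columns grow to the right and rows downward; lengths in m; the calibration is good to about 2 mm. A picture is of the moment at which its call begins. There is no depth.
- ticket.hand_in(): hands the job in, once; it reports no verdict.
Trained networks look in the newest picture that a camera, given by its name, has taken for a name from the list of things; names that differ only in an ending like _2 or _b are one class to them, and where a whole thing is asked for, a point or a joint stands for the part that bears it (a point fixed in the world has none). Each returns a list of dicts, best first, with "confidence" (0 to 1); they miss things now and then, are a little off and sometimes report something else, mostly with a low value. They report only what shows in the picture. A call takes as long as a camera call. They do not tell look-alikes from the thing itself.
- spotter.outline_of(label, camera): "mask" (480x640 bool, what is visible of it).
- spotter.pinpoint(label, camera): "centre" ([x, y, z] in m, in the coordinates of the camera as it stood for that picture, good to about 4 mm: a listed point, or the origin of a listed thing).
The state is a dict: "t": time; "qpos": joint angles; "qd": joint speeds; "tau": joint torques, N m; "tcp_pos": TCP position; "orientation": TCP orientation; "contact_force": force on the tool from outside, world axes, zero at the start; "moment": the same for the moment, N m; "grip_width": finger opening in m.
Only numpy, scipy, OpenCV 4.12 (cv2) and the standard library are available. Lean on these libraries where they do the work, as an engineer would, in place of code of your own. Each camera call takes 0.05 s, during which the arm holds its last target.

## Working session

There is one attempt and no reset: what is moved stays moved. The work goes in short steps, Python scripts to look and compute and a tool call to move; the robot and the scene stay as the last step left them, time stands still between calls to the robot, and variables do not carry over. Pictures are saved under pics/ and viewed, and the job is handed in when it is done.

Besides the shell and the picture viewer there is one more tool, called after ">>>" by a JSON object that holds its "fn" and its "kwargs", one argument or row to a line. send_rows: Moves the arm, as the interface text tells. Its arguments: {"type":"object","properties":{"commands":{"type":"array","items":{"type":"array","items":{"type":"number"}}},"gripper":{"type":"number"},"force":{"type":"number"}},"required":["commands"]}

```bash
mkdir -p pics; cat > h.py <<'E'
import numpy as np, cv2
from scipy.spatial.transform import Rotation as Ro
from workcell import readout, optics, spotter
def K(c):
    f=240/np.tan(np.radians(c["vertical_fov"])/2)
    return np.array([[f,0,c["cx"]],[0,f,c["cy"]],[0,0,1.]])
def proj(c,P):
    P=np.atleast_2d(np.array(P,float)); rv=cv2.Rodrigues(np.array(c["R"],float))[0]
    return cv2.projectPoints(P,rv,np.array(c["t"],float),K(c),np.array(c["dist_coeffs"],float))[0][:,0]
def ray(c,uv,z):
    uv=np.array(uv,float).reshape(-1,1,2)
    n=cv2.undistortPoints(uv,K(c),np.array(c["dist_coeffs"],float))[:,0]
    R=np.array(c["R"]);t=np.array(c["t"]);o=-R.T@t
    d=np.c_[n,np.ones(len(n))]@R
    return o+d*((z-o[2])/d[:,2])[:,None]
def cw(c,p): return np.array(c["R"]).T@(np.array(p)-np.array(c["t"]))
def save(c,n): cv2.imwrite("pics/"+n,c["img"][:,:,::-1])
E
python3 - <<'E'
from h import *
s=readout.read_state();print({k:np.round(v,3) for k,v in s.items()})
for n in("scene","top"):
    c=optics.camera(n);save(c,n+"0.png");print(n,cw(c,[0,0,0]).round(3),c["vertical_fov"])
    for l in ["extractor","slot","cover","cover_hinge","cover_lip","filter","filter_pull","tray","tray_near_rim","tape","square","brass_blank","fluid"]:
        try: r=spotter.pinpoint(l,n)
        except Exception as e: print(l,e);continue
        print(l,[(round(d["confidence"],2),cw(c,d["centre"]).round(3).tolist(),proj(c,cw(c,d["centre"]))[0].round(0).tolist()) for d in r])
E
```

```text
{'t': np.float64(0.0), 'qpos': array([-1.247,  0.334,  0.04 ,  1.466, -0.013,  1.343, -0.058]), 'qd': array([ 0.   , -0.002,  0.002,  0.001,  0.001,  0.   , -0.003]), 'tau': array([ 1.0000e-03, -6.5855e+01,  1.3660e+00, -4.0558e+01,  1.7000e-02,
        1.2000e-02, -0.0000e+00]), 'tcp_pos': array([0.267, 0.592, 0.23 ]), 'orientation': array([ 0.21 ,  0.978, -0.001, -0.   ]), 'contact_force': array([-0.987, -0.326,  0.681]), 'moment': array([0.028, 0.008, 0.06 ]), 'grip_width': np.float64(0.085)}
scene [ 1.201 -0.328  0.782] 52.55482764472926
extractor [(0.73, [0.611, -0.199, 0.004], [270.0, 326.0])]
slot []
cover it knows: brass_blank, cover_hinge, cover_lip, extractor, filter, filter_pull, fluid, slot, square, tape, tray, tray_near_rim
cover_hinge [(0.61, [0.607, -0.204, 0.156], [261.0, 272.0])]
cover_lip [(0.94, [0.506, -0.192, 0.192], [251.0, 221.0])]
filter []
filter_pull []
tray [(0.87, [0.274, 0.216, -0.003], [381.0, 190.0]), (0.86, [0.237, -0.352, 0.005], [166.0, 228.0]), (0.83, [0.483, 0.174, -0.0], [404.0, 242.0])]
tray_near_rim [(0.97, [0.42, 0.176, 0.027], [394.0, 217.0]),
[... 347 characters left out ...]
ractor, filter, filter_pull, fluid, slot, square, tape, tray, tray_near_rim
cover_hinge [(0.32, [0.5, -0.194, 0.192], [393.0, 243.0])]
cover_lip [(0.69, [0.499, -0.198, 0.191], [395.0, 244.0])]
filter []
filter_pull []
tray [(0.93, [0.484, 0.177, 0.001], [231.0, 256.0]), (0.65, [0.268, 0.219, -0.002], [213.0, 345.0]), (0.6, [0.237, -0.359, -0.001], [456.0, 359.0])]
tray_near_rim [(0.9, [0.425, 0.173, 0.027], [230.0, 280.0]), (0.87, [0.243, 0.188, 0.019], [224.0, 357.0]), (0.6, [0.29, -0.287, 0.038], [428.0, 338.0])]
tape []
square [(0.88, [0.399, -0.165, -0.004], [373.0, 291.0])]
brass_blank [(0.63, [0.746, -0.253, 0.002], [408.0, 147.0])]
fluid [(0.8, [0.772, 0.237, 0.004], [207.0, 138.0])]
```

View pics/scene0.png

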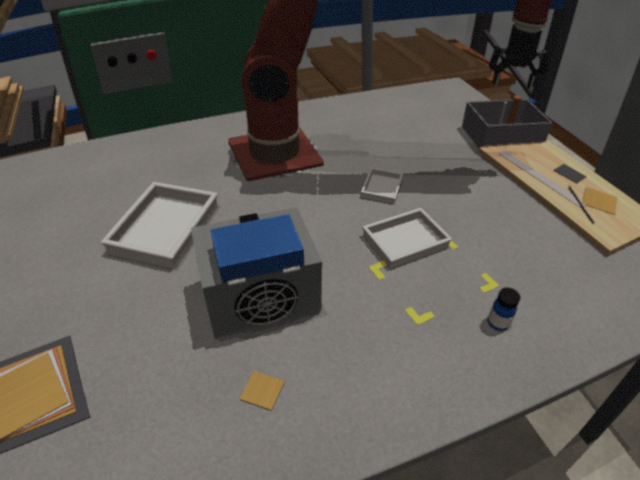

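View pics/top0.png

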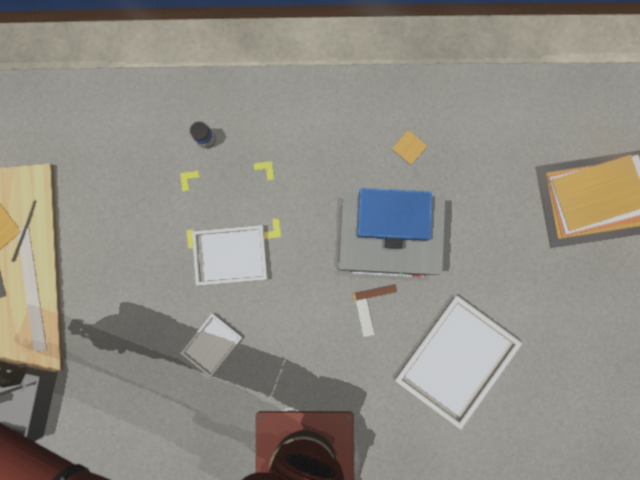

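The scene has three trays, at top-view pixels (213,345) small, (231,256) middle and (456,359) large. The middle one lies just short of the tape. I'll measure the rims and the tape in an enlarged crop.

```bash
python3 - <<'E'
from h import *
c=optics.camera("top");np.save
img=c["img"]
big=cv2.resize(img[120:390,160:320],None,fx=2.2,fy=2.2,interpolation=cv2.INTER_CUBIC)
big2=cv2.resize(img[170:350,320:500],None,fx=2.5,fy=2.5,interpolation=cv2.INTER_CUBIC)
h=max(big.shape[0],big2.shape[0]);pad=lambda b:np.vstack([b,np.zeros((h-b.shape[0],b.shape[1],3),np.uint8)])
o=np.hstack([pad(big),pad(big2)])[:600,:800];cv2.imwrite("pics/crop1.png",o[:,:,::-1]);print(o.shape)
# trays
for d in spotter.outline_of("tray","top"):
    m=d["mask"].astype(np.uint8);ct=max(cv2.findContours(m,0,2)[0],key=cv2.contourArea)
    P=ray(c,ct[:,0].astype(float),0.03)[:,:2].astype(np.float32)
    r=cv2.minAreaRect(P);print(d["confidence"],"center",np.round(r[0],3),"size",np.round(r[1],3),"ang",r[2])
# tape
hsv=cv2.cvtColor(img,cv2.COLOR_RGB2HSV)
m=cv2.inRange(hsv,(25,120,120),(35,255,255));n,l,st,ce=cv2.connectedComponentsWithStats(m)
for i in range(1,n):
    if st[i,4]<15: continue
    ys,xs=np.where(l==i);P=ray(c,np.c_[xs,ys],0.0)[:,:2]
    print(st[i],P.min(0).round(3),P.max(0).round(3))
mm=np.argwhere((m>0))
P=ray(c,mm[:,::-1],0.0)[:,:2]
P=P[(P[:,0]>.45)&(P[:,0]<.8)&(P[:,1]>.05)&(P[:,1]<.32)]
print(cv2.minAreaRect(P.astype(np.float32)))
# blue cover
m=cv2.inRange(hsv,(105,120,60),(125,255,255));n,l,st,ce=cv2.connectedComponentsWithStats(m)
for i in range(1,n):
    if st[i,4]<800 or st[i,1]<60: continue
    ys,xs=np.where(l==i);P=ray(c,np.c_[xs,ys],0.194)[:,:2];print("cover",cv2.minAreaRect(P.astype(np.float32)))
for d in spotter.outline_of("extractor","top"):
    m=d["mask"].astype(np.uint8);ct=max(cv2.findContours(m,0,2)[0],key=cv2.contourArea)
    P=ray(c,ct[:,0].astype(float),0.15)[:,:2].astype(np.float32);print("ext",d["confidence"],cv2.minAreaRect(P))
c=optics.camera("scene")
print([(d["confidence"],cw(c,d["centre"]).round(3)) for d in spotter.pinpoint("cover_lip","scene")+spotter.pinpoint("cover_hinge","scene")])
E
```

```text
(594, 800, 3)
0.83 center [ 0.236 -0.358] size [0.193 0.247] ang 53.55717849731445
0.72 center [0.274 0.218] size [0.092 0.121] ang 51.900325775146484
0.63 center [0.484 0.176] size [0.13 0.17] ang 4.864040374755859
[255 164  18  15  87] [0.672 0.078] [0.707 0.12 ]
[182 172  16  18 125] [0.646 0.262] [0.688 0.299]
[267 220  12  18  86] [0.528 0.063] [0.569 0.089]
[189 231   2  16  25] [0.507 0.276] [0.544 0.279]
((0.6080893278121948, 0.18052805960178375), (0.1803368180990219, 0.2209029346704483), 6.840206623077393)
cover ((0.5609323978424072, -0.19823823869228363), (0.14882302284240723, 0.09889082610607147), 86.83549499511719)
ext 0.86 ((0.527586042881012, -0.19523903727531433), (0.22231756150722504, 0.1855279952287674), 86.7874984741211)
[(0.79, array([ 0.608, -0.203,  0.156]))]
```

View pics/crop1.png

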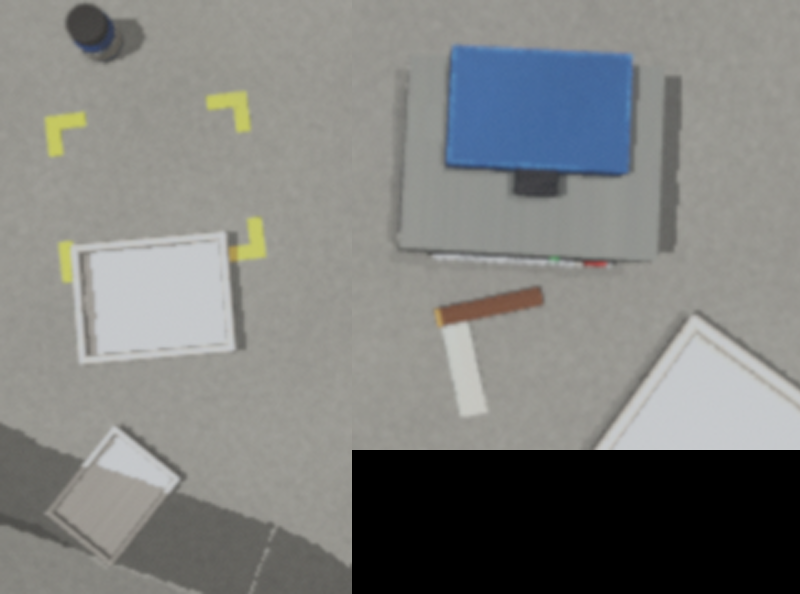

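The middle tray measures 130 x 170 mm, so it is the right one. Its centre is (0.484, 0.176) and its yaw is 5°. The tape centre is (0.608, 0.1805) with yaw 6.9°, and its outer size of 180 x 221 mm fits the description. The extractor hinge is at (0.611, -0.201) with yaw -3.2°. Next is a helper that computes the rows.

```bash
cat > plan.py <<'E'
import sys
from h import *
# usage: plan.py x y z yaw_y_deg [speed m/row] [tiltdeg about tool y]
def plan(tp,yaw,step=0.035,tilt=0,show=True):
    s=readout.read_state();p=np.array(s["tcp_pos"]);R=Ro.from_quat(s["orientation"])
    a=np.radians(yaw);y=np.array([np.cos(a),np.sin(a),0]);z=np.array([0,0,-1.]);x=np.cross(y,z)
    T=Ro.from_matrix(np.c_[x,y,z])*Ro.from_euler('y',tilt,degrees=True)
    rv=(R.inv()*T).as_rotvec();d=np.array(tp)-p
    print("t",round(float(s["t"]),2),"pos",p.round(4),"y-yaw",np.degrees(np.arctan2(*R.as_matrix()[1::-1,1])).round(2),"z",R.as_matrix()[:,2].round(3),"F",np.round(s["contact_force"],1),"w",round(float(s["grip_width"]),4),"dist",np.linalg.norm(d).round(4),"rot",np.degrees(rv).round(2))
    n=int(max(1,np.ceil(np.linalg.norm(d)/step),np.ceil(np.degrees(np.linalg.norm(rv))/6.5)))
    rows=[]
    for i in range(n):
        Ri=R*Ro.from_rotvec(rv*i/n);rows.append(np.r_[Ri.inv().apply(d/n),rv/n].round(4).tolist())
    for i in range(0,n,5): print(rows[i:i+5])
if __name__=="__main__":
    v=list(map(float,sys.argv[1:]));plan(v[:3],v[3],*(v[4:]))
E
python3 plan.py 0.4236 0.171 0.12 5
```

```text
t 1.6 pos [0.2667 0.5927 0.2313] y-yaw 65.78 z [-0. -0. -1.] F [ 0.5 -0.8  0. ] w 0.0857 dist 0.4636 rot [-0.    0.   60.78]
[[-0.0226, -0.0229, 0.008, -0.0, 0.0, 0.0758], [-0.0242, -0.0211, 0.008, -0.0, 0.0, 0.0758], [-0.0258, -0.0192, 0.008, -0.0, 0.0, 0.0758], [-0.0272, -0.0172, 0.008, -0.0, 0.0, 0.0758], [-0.0284, -0.0151, 0.008, -0.0, 0.0, 0.0758]]
[[-0.0294, -0.0129, 0.008, -0.0, 0.0, 0.0758], [-0.0303, -0.0106, 0.008, -0.0, 0.0, 0.0758], [-0.0311, -0.0083, 0.0079, -0.0, 0.0, 0.0758], [-0.0316, -0.0059, 0.0079, -0.0, 0.0, 0.0758], [-0.0319, -0.0035, 0.0079, -0.0, 0.0, 0.0758]]
[[-0.0321, -0.0011, 0.0079, -0.0, 0.0, 0.0758], [-0.0321, 0.0013, 0.0079, -0.0, 0.0, 0.0758], [-0.0319, 0.0038, 0.0079, -0.0, 0.0, 0.0758], [-0.0315, 0.0062, 0.0079, -0.0, 0.0, 0.0758]]
```

>>> {"fn": "send_rows", "kwargs": {
  "commands": [
    [-0.0226,-0.023,0.002,0,0,0.076],
    [-0.024,-0.021,0.004,0,0,0.076],
    [-0.026,-0.019,0.008,0,0,0.076],
    [-0.027,-0.017,0.008,0,0,0.076],
    [-0.028,-0.015,0.008,0,0,0.076]
  ],
  "gripper": 0.05,
  "force": 40
}}

```text
t: 2.02
tcp_pos: [0.319, 0.445, 0.2001]
orientation: [0.392, 0.92, 0.002, -0.002]
contact_force: [0.8, 0.7, 0.4]
grip_width: 0.0501
```

>>> {"fn": "send_rows", "kwargs": {
  "commands": [
    [-0.029,-0.013,0.008,0,0,0.076],
    [-0.03,-0.0106,0.008,0,0,0.076],
    [-0.031,-0.0083,0.008,0,0,0.076],
    [-0.0316,-0.006,0.008,0,0,0.076],
    [-0.032,-0.0035,0.008,0,0,0.076]
  ]
}}

```text
t: 2.43
tcp_pos: [0.3743, 0.2873, 0.1582]
orientation: [0.566, 0.824, 0.003, -0.002]
contact_force: [0.8, 0.4, 0.1]
grip_width: 0.0501
```

```bash
python3 plan.py 0.4236 0.171 0.12 5
```

```text
t 2.43 pos [0.3743 0.2873 0.1582] y-yaw 21.04 z [-0.     0.008 -1.   ] F [0.8 0.4 0.1] w 0.0501 dist 0.1319 rot [ 0.1  -0.46 16.04]
[[-0.0316, 0.001, 0.0093, 0.0004, -0.002, 0.07], [-0.0315, 0.0033, 0.0094, 0.0004, -0.002, 0.07], [-0.0311, 0.0054, 0.0094, 0.0004, -0.002, 0.07], [-0.0307, 0.0076, 0.0095, 0.0004, -0.002, 0.07]]
```

>>> {"fn": "send_rows", "kwargs": {
  "commands": [
    [-0.0316,0.001,0.0093,0,-0.002,0.07],
    [-0.0315,0.0033,0.0094,0,-0.002,0.07],
    [-0.031,0.0054,0.0094,0,-0.002,0.07],
    [-0.0307,0.0076,0.0095,0,-0.002,0.07],
    [0,0,0,0,0,0]
  ]
}}

```text
t: 2.85
tcp_pos: [0.4255, 0.1588, 0.1185]
orientation: [0.685, 0.728, 0.002, 0.001]
contact_force: [-0.5, -0.4, 0.1]
grip_width: 0.0502
```

```bash
python3 - <<'E'
from h import *
c=optics.camera("top");save(c,"top1.png")
for d in spotter.outline_of("tray","top"):
    m=d["mask"].astype(np.uint8);ct=max(cv2.findContours(m,0,2)[0],key=cv2.contourArea)
    P=ray(c,ct[:,0].astype(float),0.03)[:,:2].astype(np.float32);print(cv2.minAreaRect(P))
print([cw(c,d["centre"]).round(4) for d in spotter.pinpoint("tray_near_rim","top")])
c=optics.camera("scene");save(c,"scene1.png")
print([cw(c,d["centre"]).round(4) for d in spotter.pinpoint("tray_near_rim","scene")])
E
python3 plan.py 0.4236 0.171 0.014 5 0.03
```

```text
((0.4853135645389557, 0.17628894746303558), (0.13145530223846436, 0.17048129439353943), 4.844221115112305)
((0.235107421875, -0.35873785614967346), (0.19708284735679626, 0.2501450181007385), 53.97380828857422)
[array([0.4229, 0.1723, 0.0289]), array([ 0.2925, -0.2879,  0.0372])]
[array([0.2458, 0.1853, 0.0187]), array([ 0.2877, -0.2855,  0.0418]), array([0.4203, 0.1748, 0.0259])]
t 3.1 pos [0.4243 0.1662 0.1201] y-yaw 4.28 z [ 0.005  0.004 -1.   ] F [-0.2 -0.2 -0.3] w 0.0501 dist 0.1063 rot [ 0.28 -0.23 -0.72]
[[0.0011, -0.0002, 0.0265, 0.0012, -0.001, -0.0031], [0.0011, -0.0002, 0.0265, 0.0012, -0.001, -0.0031], [0.0012, -0.0001, 0.0265, 0.0012, -0.001, -0.0031], [0.0012, -0.0001, 0.0265, 0.0012, -0.001, -0.0031]]
```

>>> {"fn": "send_rows", "kwargs": {
  "commands": [
    [0.001,0,0.0265,0.001,-0.001,-0.003],
    [0.001,0,0.0265,0.001,-0.001,-0.003],
    [0.001,0,0.0265,0.001,-0.001,-0.003],
    [0.001,0,0.02,0.001,-0.001,-0.003],
    [0,0,0.004,0,0,0]
  ]
}}

```text
t: 3.52
tcp_pos: [0.4262, 0.18, 0.0173]
orientation: [0.67, 0.742, 0.006, 0.001]
contact_force: [0.1, -0.5, 0.5]
grip_width: 0.0499
```

```bash
python3 plan.py 0.4236 0.171 0.013 5 0.03
```

```text
t 3.52 pos [0.4262 0.18   0.0173] y-yaw 5.83 z [ 0.009  0.008 -1.   ] F [ 0.1 -0.5  0.5] w 0.0499 dist 0.0103 rot [ 0.56 -0.39  0.83]
[[-0.0087, -0.0035, 0.0042, 0.0097, -0.0067, 0.0144]]
```

>>> {"fn": "send_rows", "kwargs": {
  "commands": [
    [-0.005,-0.002,0.002,0.005,-0.003,0.008],
    [-0.002,-0.001,0.0015,0.003,-0.002,0],
    [0,0,0,0,0,0]
  ]
}}

```text
t: 3.77
tcp_pos: [0.423, 0.1743, 0.0141]
orientation: [0.672, 0.741, 0.0, -0.0]
contact_force: [-0.9, 0.4, 0.5]
grip_width: 0.0501
```

>>> {"fn": "send_rows", "kwargs": {
  "commands": [
    [0,0,0,0,0,0],
    [0,0,0,0,0,0],
    [0,0,0,0,0,0],
    [0,0,0,0,0,0]
  ],
  "gripper": 0.0,
  "force": 40
}}

```text
t: 4.1
tcp_pos: [0.4248, 0.1753, 0.0174]
orientation: [0.672, 0.741, 0.003, -0.0]
contact_force: [-0.9, -1.4, -2.2]
grip_width: 0.0075
```

```bash
python3 - <<'E'
from h import *
c=optics.camera("scene");cv2.imwrite("pics/s2.png",cv2.resize(c["img"][150:310,300:500],None,fx=3.5,fy=3.5)[:,:,::-1])
E
python3 plan.py 0.548 0.173 0.013 6.9 0.015
```

```text
t 4.15 pos [0.4248 0.1753 0.0173] y-yaw 5.58 z [ 0.004  0.004 -1.   ] F [ 0.4 -1.3 -2.6] w 0.0078 dist 0.1233 rot [ 0.23 -0.21 -1.32]
[[-0.0016, 0.0136, 0.0005, 0.0004, -0.0004, -0.0026], [-0.0016, 0.0136, 0.0005, 0.0004, -0.0004, -0.0026], [-0.0017, 0.0136, 0.0005, 0.0004, -0.0004, -0.0026], [-0.0017, 0.0136, 0.0005, 0.0004, -0.0004, -0.0026], [-0.0017, 0.0136, 0.0005, 0.0004, -0.0004, -0.0026]]
[[-0.0018, 0.0136, 0.0005, 0.0004, -0.0004, -0.0026], [-0.0018, 0.0136, 0.0005, 0.0004, -0.0004, -0.0026], [-0.0018, 0.0136, 0.0005, 0.0004, -0.0004, -0.0026], [-0.0019, 0.0136, 0.0005, 0.0004, -0.0004, -0.0026]]
```

View pics/s2.png

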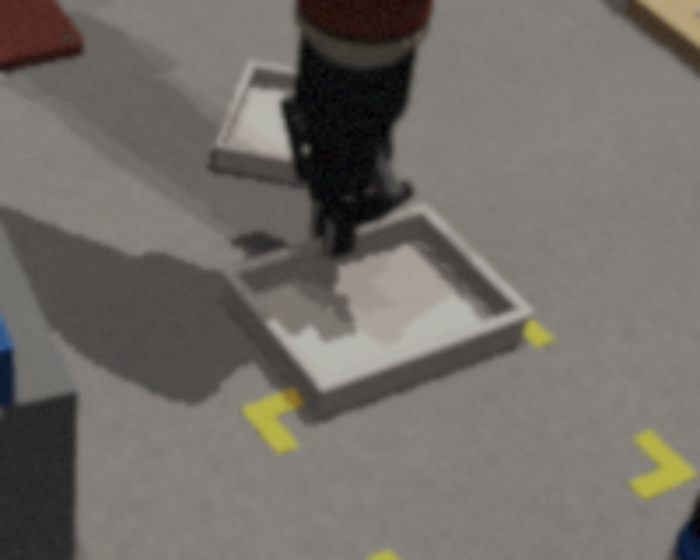

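The rim is pinched, with an opening of 8 mm. Now I'll slide the tray forward at low height.

>>> {"fn": "send_rows", "kwargs": {
  "commands": [
    [-0.001,0.013,0.001,0,0,-0.003],
    [-0.001,0.013,0.001,0,0,-0.003],
    [-0.001,0.013,0.001,0,0,-0.003],
    [-0.001,0.013,0.001,0,0,-0.003],
    [-0.001,0.013,0.0005,0,0,-0.003]
  ]
}}

```text
t: 4.57
tcp_pos: [0.4582, 0.1789, 0.0168]
orientation: [0.664, 0.747, -0.02, -0.025]
contact_force: [-26.2, -3.4, 36.7]
grip_width: 0.0078
```

```bash
python3 plan.py 0.548 0.1765 0.015 7.4 0.013
```

```text
t 4.57 pos [0.4582 0.1789 0.0168] y-yaw 6.82 z [-0.065  0.003 -0.998] F [-26.2  -3.4  36.7] w 0.0078 dist 0.0898 rot [-3.68 -0.64 -0.6 ]
[[-0.0019, 0.0127, -0.0006, -0.0092, -0.0016, -0.0015], [-0.0019, 0.0127, -0.0005, -0.0092, -0.0016, -0.0015], [-0.0019, 0.0127, -0.0003, -0.0092, -0.0016, -0.0015], [-0.0019, 0.0127, -0.0002, -0.0092, -0.0016, -0.0015], [-0.0019, 0.0127, -0.0001, -0.0092, -0.0016, -0.0015]]
[[-0.002, 0.0127, 0.0, -0.0092, -0.0016, -0.0015], [-0.002, 0.0127, 0.0001, -0.0092, -0.0016, -0.0015]]
```

>>> {"fn": "send_rows", "kwargs": {
  "commands": [
    [0,0.004,-0.0015,-0.02,0,0],
    [-0.001,0.01,-0.001,-0.02,0,0]
  ]
}}

```text
t: 4.73
tcp_pos: [0.4706, 0.1797, 0.0189]
orientation: [0.664, 0.748, -0.007, -0.014]
contact_force: [-0.7, -0.3, -4.4]
grip_width: 0.0076
```

```bash
python3 plan.py 0.548 0.1765 0.0165 7.4 0.013
```

```text
t 4.73 pos [0.4706 0.1797 0.0189] y-yaw 6.83 z [-0.031  0.008 -0.999] F [-0.7 -0.3 -4.4] w 0.0076 dist 0.0775 rot [-1.69 -0.66 -0.58]
[[-0.0021, 0.0127, 0.0, -0.0049, -0.0019, -0.0017], [-0.0021, 0.0127, 0.0001, -0.0049, -0.0019, -0.0017], [-0.0021, 0.0127, 0.0001, -0.0049, -0.0019, -0.0017], [-0.0021, 0.0127, 0.0002, -0.0049, -0.0019, -0.0017], [-0.0021, 0.0127, 0.0003, -0.0049, -0.0019, -0.0017]]
[[-0.0022, 0.0127, 0.0003, -0.0049, -0.0019, -0.0017]]
```

>>> {"fn": "send_rows", "kwargs": {
  "commands": [
    [-0.002,0.0125,0.0007,-0.005,-0.002,-0.001],
    [-0.002,0.0125,0.0003,-0.005,-0.002,-0.001],
    [-0.002,0.0125,0.0003,-0.003,0,-0.001]
  ]
}}

```text
t: 4.98
tcp_pos: [0.507, 0.1789, 0.0168]
orientation: [0.662, 0.75, -0.005, -0.011]
contact_force: [-29.7, 0.0, 42.0]
grip_width: 0.008
```

```bash
python3 plan.py 0.548 0.1765 0.0165 7.4 0.013
```

```text
t 4.98 pos [0.507  0.1789 0.0168] y-yaw 7.13 z [-0.023  0.006 -1.   ] F [-29.7   0.   42. ] w 0.008 dist 0.041 rot [-1.26 -0.49 -0.28]
[[-0.0019, 0.0101, -0.0002, -0.0055, -0.0021, -0.0012], [-0.0019, 0.0101, -0.0001, -0.0055, -0.0021, -0.0012], [-0.0019, 0.0101, -0.0, -0.0055, -0.0021, -0.0012], [-0.0019, 0.0101, 0.0, -0.0055, -0.0021, -0.0012]]
```

>>> {"fn": "send_rows", "kwargs": {
  "commands": [
    [-0.001,0.008,-0.0012,-0.005,0,0],
    [-0.002,0.01,-0.0004,-0.004,0,0]
  ]
}}

```text
t: 5.15
tcp_pos: [0.5268, 0.1784, 0.0177]
orientation: [0.661, 0.75, -0.003, -0.008]
contact_force: [-0.2, -0.5, -4.5]
grip_width: 0.0075
```

```bash
python3 plan.py 0.548 0.1765 0.0178 7.4 0.01
```

```text
t 5.15 pos [0.5268 0.1784 0.0177] y-yaw 7.19 z [-0.016  0.006 -1.   ] F [-0.2 -0.5 -4.5] w 0.0075 dist 0.0212 rot [-0.86 -0.48 -0.22]
[[-0.0015, 0.0069, -0.0002, -0.005, -0.0028, -0.0013], [-0.0015, 0.0069, -0.0001, -0.005, -0.0028, -0.0013], [-0.0015, 0.0069, -0.0001, -0.005, -0.0028, -0.0013]]
```

>>> {"fn": "send_rows", "kwargs": {
  "commands": [
    [-0.0015,0.007,0.0004,-0.003,0,0],
    [-0.0015,0.006,0.0002,-0.003,0,0],
    [-0.001,0.004,0,0,0,0],
    [0,0,0,0,0,0]
  ]
}}

```text
t: 5.48
tcp_pos: [0.5466, 0.1768, 0.017]
orientation: [0.661, 0.75, -0.002, -0.008]
contact_force: [-3.0, -0.7, 2.7]
grip_width: 0.0081
```

```bash
cat > tr.py <<'E'
from h import *
c=optics.camera("top")
for d in spotter.outline_of("tray","top"):
    m=d["mask"].astype(np.uint8);ct=max(cv2.findContours(m,0,2)[0],key=cv2.contourArea)
    P=ray(c,ct[:,0].astype(float),0.03)[:,:2].astype(np.float32);r=cv2.minAreaRect(P)
    if r[0][0]>.35:print("tray",r)
img=c["img"]
cv2.imwrite("pics/tr%d.png"%int(readout.read_state()["t"]*100),cv2.resize(img[100:300,150:310],None,fx=3,fy=3,interpolation=2)[:,:,::-1])
E
python3 tr.py; python3 plan.py 0.548 0.1765 0.0178 7.4 0.01; ls pics
```

```text
tray ((0.61299729347229, 0.14331315457820892), (0.13148222863674164, 0.09672409296035767), 8.375127792358398)
tray ((0.5374283790588379, -0.20783668756484985), (0.24545885622501373, 0.2032802551984787), 86.787841796875)
t 5.58 pos [0.5466 0.1767 0.017 ] y-yaw 7.18 z [-0.013  0.007 -1.   ] F [0.2 0.6 0.1] w 0.0076 dist 0.0016 rot [-0.7  -0.51 -0.22]
[[-0.0004, 0.0013, -0.0009, -0.0122, -0.0089, -0.0038]]
crop1.png
s2.png
scene0.png
scene1.png
top0.png
top1.png
tr558.png
```

Forces are about zero. I'll release, rise and look.

>>> {"fn": "send_rows", "kwargs": {
  "commands": [
    [0,0,0,0,0,0],
    [0,0,0,0,0,0],
    [0,0,-0.003,0,0,0]
  ],
  "gripper": 0.05
}}

```text
t: 5.83
tcp_pos: [0.5482, 0.1762, 0.0197]
orientation: [0.662, 0.75, -0.001, -0.006]
contact_force: [-0.0, 0.4, 0.3]
grip_width: 0.0435
```

>>> {"fn": "send_rows", "kwargs": {
  "commands": [
    [0,0,-0.03,0,0,0],
    [0,0,-0.035,0,0,0],
    [0,0,-0.035,0,0,0],
    [0.01,-0.035,-0.035,0,0,0],
    [0.01,-0.035,-0.035,0,0,0]
  ]
}}

```text
t: 6.25
tcp_pos: [0.4902, 0.181, 0.1781]
orientation: [0.664, 0.748, -0.005, -0.005]
contact_force: [-0.5, 1.1, 0.6]
grip_width: 0.0502
```

>>> {"fn": "send_rows", "kwargs": {
  "commands": [
    [0.01,-0.035,-0.03,0,0,0],
    [-0.03,-0.02,0,0,0,0],
    [-0.035,0,0,0,0,0],
    [-0.035,0,0,0,0,0],
    [-0.035,0,0,0,0,0]
  ]
}}

```text
t: 6.67
tcp_pos: [0.4532, 0.0568, 0.215]
orientation: [0.657, 0.754, 0.004, -0.004]
contact_force: [1.5, 0.2, 0.2]
grip_width: 0.0497
```

```bash
python3 tr.py; python3 plan.py 0.5 -0.195 0.3 87; ls pics
```

```text
tray ((0.6081953048706055, 0.18039309978485107), (0.13000425696372986, 0.1701783686876297), 7.379009246826172)
t 6.77 pos [0.4541 0.0521 0.215 ] y-yaw 7.31 z [ 0.     0.011 -1.   ] F [-0.5  0.2  1.4] w 0.0498 dist 0.2653 rot [  0.49  -0.43 -79.69]
[[-0.0192, 0.0011, -0.0067, 0.0007, -0.0006, -0.107], [-0.0192, -0.001, -0.0067, 0.0007, -0.0006, -0.107], [-0.019, -0.003, -0.0067, 0.0007, -0.0006, -0.107], [-0.0186, -0.005, -0.0067, 0.0007, -0.0006, -0.107], [-0.018, -0.007, -0.0067, 0.0007, -0.0006, -0.107]]
[[-0.0171, -0.0089, -0.0067, 0.0007, -0.0006, -0.107], [-0.0161, -0.0107, -0.0067, 0.0007, -0.0006, -0.107], [-0.0148, -0.0123, -0.0066, 0.0007, -0.0006, -0.107], [-0.0134, -0.0139, -0.0066, 0.0007, -0.0006, -0.107], [-0.0119, -0.0152, -0.0066, 0.0007, -0.0006, -0.107]]
[[-0.0102, -0.0164, -0.0066, 0.0007, -0.0006, -0.107], [-0.0084, -0.0174, -0.0066, 0.0007, -0.0006, -0.107], [-0.0065, -0.0182, -0.0066, 0.0007, -0.0006, -0.107]]
crop1.png
s2.png
scene0.png
scene1.png
top0.png
top1.png
tr558.png
tr676.png
```

The tray is at (0.608, 0.180) with yaw 7.4°, practically centred in the tape. Next is the cover lip.

>>> {"fn": "send_rows", "kwargs": {
  "commands": [
    [-0.019,0.001,-0.0067,0,0,-0.107],
    [-0.019,-0.001,-0.0067,0,0,-0.107],
    [-0.019,-0.003,-0.0067,0,0,-0.107],
    [-0.0186,-0.005,-0.0067,0,0,-0.107],
    [-0.018,-0.007,-0.0067,0,0,-0.107]
  ],
  "gripper": 0.06
}}

```text
t: 7.18
tcp_pos: [0.4716, -0.0436, 0.2488]
orientation: [0.43, 0.903, 0.007, -0.002]
contact_force: [0.1, 0.9, -0.3]
grip_width: 0.06
```

>>> {"fn": "send_rows", "kwargs": {
  "commands": [
    [-0.017,-0.009,-0.0067,0,0,-0.107],
    [-0.016,-0.0107,-0.0067,0,0,-0.107],
    [-0.0148,-0.0123,-0.0066,0,0,-0.107],
    [-0.0134,-0.014,-0.0066,0,0,-0.107],
    [-0.012,-0.015,-0.0066,0,0,-0.107]
  ]
}}

```text
t: 7.6
tcp_pos: [0.4928, -0.1425, 0.2839]
orientation: [0.163, 0.987, 0.008, 0.002]
contact_force: [0.9, -0.1, -0.2]
grip_width: 0.0599
```

```bash
python3 plan.py 0.5 -0.195 0.26 87; python3 - <<'E'
from h import *
print(readout.read_state()["qpos"].round(2))
c=optics.camera("scene");save(c,"scene2.png")
print([(d["confidence"],cw(c,d["centre"]).round(4)) for d in spotter.pinpoint("cover_lip","scene")])
c=optics.camera("top");
print([(d["confidence"],cw(c,d["centre"]).round(4)) for d in spotter.pinpoint("cover_lip","top")])
E
```

```text
t 7.6 pos [ 0.4928 -0.1425  0.2839] y-yaw 71.25 z [ 0.007  0.015 -1.   ] F [ 0.9 -0.1 -0.2] w 0.0599 dist 0.0582 rot [  0.95   0.23 -15.75]
[[-0.0079, -0.0159, 0.0077, 0.0055, 0.0014, -0.0917], [-0.0064, -0.0165, 0.0078, 0.0055, 0.0014, -0.0917], [-0.0049, -0.017, 0.0079, 0.0055, 0.0014, -0.0917]]
[-0.63 -0.    0.85  1.75 -0.01  1.39  1.46]
[(0.62, array([ 0.5016, -0.1945,  0.1931]))]
[]
```

>>> {"fn": "send_rows", "kwargs": {
  "commands": [
    [-0.008,-0.016,0.0077,0.005,0,-0.09],
    [-0.0064,-0.0165,0.0078,0.005,0,-0.09],
    [-0.005,-0.016,0.0079,0.005,0,-0.09],
    [0,0,0,0,0,0]
  ]
}}

```text
t: 8.13
tcp_pos: [0.5005, -0.1878, 0.2573]
orientation: [0.028, 1.0, 0.002, 0.002]
contact_force: [-0.3, -0.7, -0.6]
grip_width: 0.0599
```

```bash
python3 plan.py 0.4995 -0.195 0.180 87 0.025; python3 - <<'E'
from h import *
print(readout.read_state()["qpos"].round(2))
c=optics.camera("scene");cv2.imwrite("pics/s3.png",cv2.resize(c["img"][120:340,160:360],None,fx=2.7,fy=2.7)[:,:,::-1])
print([(d["confidence"],cw(c,d["centre"]).round(4)) for d in spotter.pinpoint("cover_lip","scene")])
E
```

```text
t 8.13 pos [ 0.5005 -0.1878  0.2573] y-yaw 86.75 z [ 0.003  0.004 -1.   ] F [-0.3 -0.7 -0.6] w 0.0599 dist 0.0776 rot [ 0.22  0.17 -0.25]
[[0.0002, -0.0019, 0.0193, 0.001, 0.0007, -0.0011], [0.0002, -0.0019, 0.0193, 0.001, 0.0007, -0.0011], [0.0002, -0.0018, 0.0193, 0.001, 0.0007, -0.0011], [0.0002, -0.0018, 0.0193, 0.001, 0.0007, -0.0011]]
[-0.55  0.09  0.9   1.74 -0.08  1.34  1.87]
[(0.69, array([ 0.5042, -0.1938,  0.192 ]))]
```

View pics/s3.png

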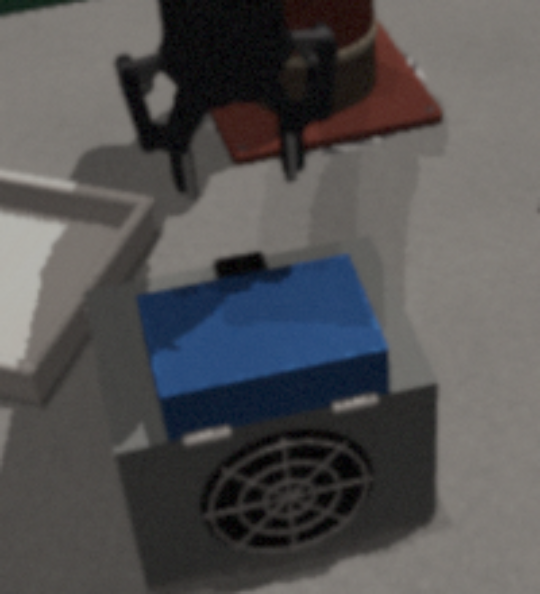

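>>> {"fn": "send_rows", "kwargs": {
  "commands": [
    [0.001,-0.002,0.019,0,0,0],
    [0.001,-0.002,0.019,0,0,0],
    [0.001,-0.0015,0.019,0,0,0],
    [0,-0.0015,0.016,0,0,0],
    [0,0,0,0,0,0]
  ]
}}

```text
t: 8.65
tcp_pos: [0.5003, -0.1836, 0.1846]
orientation: [0.036, 0.999, 0.005, 0.004]
contact_force: [-1.0, 0.9, -1.2]
grip_width: 0.0599
```

```bash
python3 plan.py 0.497 -0.195 0.180 87 0.025
```

```text
t 8.65 pos [ 0.5003 -0.1836  0.1846] y-yaw 85.88 z [ 0.008  0.01  -1.   ] F [-1.   0.9 -1.2] w 0.0599 dist 0.0127 rot [ 0.59  0.43 -1.12]
[[0.0025, -0.0117, 0.0045, 0.0103, 0.0075, -0.0196]]
```

>>> {"fn": "send_rows", "kwargs": {
  "commands": [
    [0.002,-0.006,0.002,0.005,0.004,-0.01],
    [0.001,-0.005,0.002,0.005,0.003,-0.008],
    [0,0,0,0,0,0]
  ]
}}

```text
t: 8.9
tcp_pos: [0.4972, -0.1922, 0.182]
orientation: [0.027, 1.0, 0.0, 0.0]
contact_force: [0.4, 0.5, 0.1]
grip_width: 0.0599
```

```bash
python3 plan.py 0.497 -0.195 0.180 87 0.025; python3 - <<'E'
from h import *
c=optics.camera("scene");a=cv2.resize(c["img"][160:280,190:320],None,fx=3,fy=3)
c=optics.camera("top");b=cv2.resize(c["img"][170:290,330:460],None,fx=3,fy=3)
cv2.imwrite("pics/s4.png",np.hstack([a,b])[:,:,::-1])
E
```

```text
t 8.9 pos [ 0.4972 -0.1922  0.182 ] y-yaw 86.95 z [ 0.001  0.001 -1.   ] F [0.4 0.5 0.1] w 0.0599 dist 0.0034 rot [ 0.04  0.04 -0.05]
[[0.0001, -0.0028, 0.002, 0.0007, 0.0007, -0.0008]]
```

View pics/s4.png

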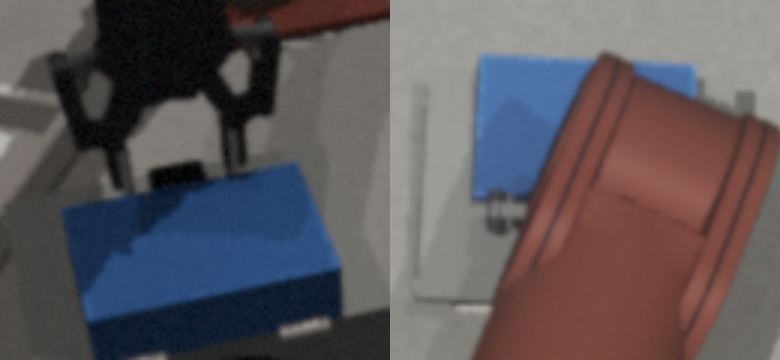

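>>> {"fn": "send_rows", "kwargs": {
  "commands": [
    [0,-0.002,0.004,0,0,0],
    [0,0,0,0,0,0],
    [0,0,0,0,0,0],
    [0,0,0,0,0,0],
    [0,0,0,0,0,0]
  ],
  "gripper": 0.0,
  "force": 30
}}

```text
t: 9.42
tcp_pos: [0.4983, -0.1938, 0.1793]
orientation: [0.027, 1.0, 0.001, 0.002]
contact_force: [-0.5, 0.5, -1.6]
grip_width: 0.0352
```

```bash
python3 plan.py 0.497 -0.195 0.180 87 0.025
```

```text
t 9.42 pos [ 0.4983 -0.1938  0.1793] y-yaw 86.89 z [ 0.004  0.002 -1.   ] F [-0.5  0.5 -1.6] w 0.0352 dist 0.0019 rot [ 0.11  0.2  -0.11]
[[0.0012, -0.0012, -0.0007, 0.0019, 0.0036, -0.0019]]
```

```bash
cat > arc.py <<'E'
import sys
from h import *
p0=np.array([0.4983,-0.1938,0.1793]);r=.1167;f0=.344
e=np.array([np.cos(np.radians(-3.2)),np.sin(np.radians(-3.2)),0]);zz=np.array([0,0,1.])
C=p0+e*r*np.cos(f0)-zz*r*np.sin(f0)  # virtual centre
s=readout.read_state();p=np.array(s["tcp_pos"]);R=Ro.from_quat(s["orientation"])
d=p-C;f=np.arctan2(d[2],-d@e)
print("t",s["t"],"pos",p.round(4),"cover est",round(f-f0+.03,3),"rad",np.hypot(d[2],d@e).round(4),"F",np.round(s["contact_force"],1),"w",s["grip_width"].round(4),"z",R.as_matrix()[:,2].round(3),"lat",(d@np.cross(zz,e)).round(4))
rows=[];q=p;T=Ro.from_matrix(np.c_[-e,np.cross(zz,e),-zz]);rv=(R.inv()*T).as_rotvec()
n=int(sys.argv[1]);st=float(sys.argv[2])
for i in range(1,n+1):
    g=f+st*i;w=C+r*(-e*np.cos(g)+zz*np.sin(g))
    rows.append(np.r_[R.inv().apply(w-q),rv/n].round(4).tolist());q=w
print(rows)
E
python3 arc.py 5 0.1
```

```text
Traceback (most recent call last):
  File "arc.py", line 8, in <module>
    print("t",s["t"],"pos",p.round(4),"cover est",round(f-f0+.03,3),"rad",np.hypot(d[2],d@e).round(4),"F",np.round(s["contact_force"],1),"w",s["grip_width"].round(4),"z",R.as_matrix()[:,2].round(3),"lat",(d@np.cross(zz,e)).round(4))
                                                                                                                                             ^^^^^^^^^^^^^^^^^^^^^
AttributeError: 'float' object has no attribute 'round'
```

```bash
sed -i 's/s\["grip_width"\].round(4)/round(float(s["grip_width"]),4)/' arc.py; python3 arc.py 5 0.1
```

```text
t 9.4167 pos [ 0.4983 -0.1938  0.1793] cover est 0.03 rad 0.1167 F [-0.5  0.5 -1.6] w 0.0352 z [ 0.004  0.002 -1.   ] lat -0.0
[[-0.0045, 0.0001, -0.0108, 0.0004, 0.0007, 0.0003], [-0.0056, 0.0, -0.0103, 0.0004, 0.0007, 0.0003], [-0.0066, 0.0, -0.0096, 0.0004, 0.0007, 0.0003], [-0.0075, 0.0, -0.0089, 0.0004, 0.0007, 0.0003], [-0.0083, 0.0, -0.0081, 0.0004, 0.0007, 0.0003]]
```

>>> {"fn": "send_rows", "kwargs": {
  "commands": [
    [-0.0045,0,-0.0108,0,0,0],
    [-0.0056,0,-0.0103,0,0,0],
    [-0.0066,0,-0.0096,0,0,0],
    [-0.0075,0,-0.009,0,0,0]
  ]
}}

```text
t: 9.75
tcp_pos: [0.5218, -0.1952, 0.2198]
orientation: [0.028, 1.0, 0.001, -0.0]
contact_force: [4.1, -1.5, -9.9]
grip_width: 0.035
```

```bash
python3 arc.py 5 0.1
```

```text
t 9.75 pos [ 0.5218 -0.1952  0.2198] cover est 0.432 rad 0.1176 F [ 4.1 -1.5 -9.9] w 0.035 z [-0.     0.002 -1.   ] lat -0.0
[[-0.009, 0.0, -0.0076, 0.0003, -0.0001, 0.0001], [-0.0091, 0.0, -0.0073, 0.0003, -0.0001, 0.0001], [-0.0098, 0.0, -0.0063, 0.0003, -0.0001, 0.0001], [-0.0104, 0.0, -0.0053, 0.0003, -0.0001, 0.0001], [-0.0109, -0.0, -0.0043, 0.0003, -0.0001, 0.0001]]
```

>>> {"fn": "send_rows", "kwargs": {
  "commands": [
    [-0.0085,0,-0.008,0,0,0],
    [-0.0091,0,-0.0073,0,0,0],
    [-0.0098,0,-0.0063,0,0,0],
    [-0.0104,0,-0.0053,0,0,0]
  ]
}}

```text
t: 10.08
tcp_pos: [0.5596, -0.1972, 0.2495]
orientation: [0.028, 1.0, 0.001, -0.004]
contact_force: [-0.8, -2.1, -9.3]
grip_width: 0.0351
```

```bash
python3 arc.py 5 0.1; python3 - <<'E'
from h import *
c=optics.camera("scene");cv2.imwrite("pics/s5.png",cv2.resize(c["img"][100:340,160:360],None,fx=2.5,fy=2.5)[:,:,::-1])
E
```

```text
t 10.0833 pos [ 0.5596 -0.1972  0.2495] cover est 0.84 rad 0.1198 F [-0.8 -2.1 -9.3] w 0.0351 z [-0.007  0.002 -1.   ] lat -0.0
[[-0.0121, 0.0, -0.0014, 0.0003, -0.0015, 0.0001], [-0.0112, -0.0, -0.0032, 0.0003, -0.0015, 0.0001], [-0.0115, -0.0, -0.002, 0.0003, -0.0015, 0.0001], [-0.0116, -0.0, -0.0009, 0.0003, -0.0015, 0.0001], [-0.0117, -0.0, 0.0003, 0.0003, -0.0015, 0.0001]]
```

View pics/s5.png

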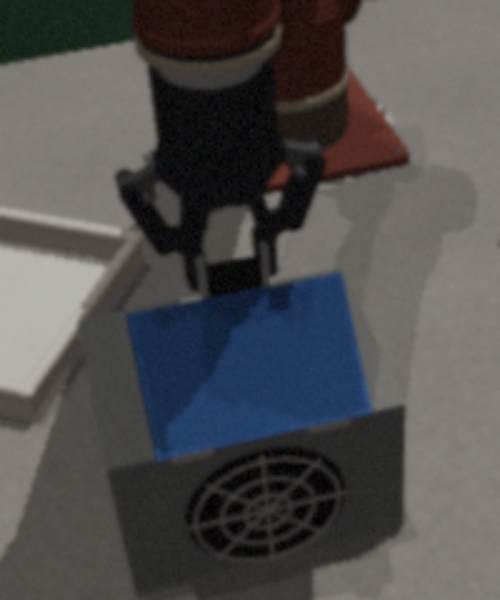

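>>> {"fn": "send_rows", "kwargs": {
  "commands": [
    [-0.011,0,-0.0038,0,0,0],
    [-0.0113,0,-0.0032,0,0,0],
    [-0.0115,0,-0.002,0,0,0],
    [-0.0116,0,-0.0009,0,0,0]
  ]
}}

```text
t: 10.47
tcp_pos: [0.6048, -0.1998, 0.2617]
orientation: [0.028, 1.0, 0.001, -0.008]
contact_force: [-3.2, 0.4, -1.8]
grip_width: 0.0354
```

```bash
python3 arc.py 5 0.1
```

```text
t 10.4667 pos [ 0.6048 -0.1998  0.2617] cover est 1.23 rad 0.1218 F [-3.2  0.4 -1.8] w 0.0354 z [-0.015  0.002 -1.   ] lat -0.0
[[-0.0119, 0.0, 0.0052, 0.0003, -0.003, 0.0001], [-0.0116, -0.0, 0.0013, 0.0003, -0.003, 0.0001], [-0.0114, -0.0, 0.0024, 0.0003, -0.003, 0.0001], [-0.0111, -0.0, 0.0035, 0.0003, -0.003, 0.0001], [-0.0107, -0.0, 0.0046, 0.0003, -0.003, 0.0001]]
```

>>> {"fn": "send_rows", "kwargs": {
  "commands": [
    [-0.0119,0,0.001,0,-0.003,0],
    [-0.0116,0,0.0015,0,-0.003,0],
    [-0.0114,0,0.0024,0,-0.003,0],
    [-0.0111,0,0.0035,0,-0.003,0]
  ]
}}

```text
t: 10.8
tcp_pos: [0.6513, -0.2024, 0.2565]
orientation: [0.027, 1.0, 0.001, -0.004]
contact_force: [-2.9, 0.4, 0.4]
grip_width: 0.0354
```

```bash
python3 arc.py 5 0.1;python3 - <<'E'
from h import *
c=optics.camera("scene");cv2.imwrite("pics/s6.png",cv2.resize(c["img"][100:340,160:360],None,fx=2.5,fy=2.5)[:,:,::-1])
E
```

```text
t 10.8 pos [ 0.6513 -0.2024  0.2565] cover est 1.613 rad 0.1244 F [-2.9  0.4  0.4] w 0.0354 z [-0.007  0.002 -1.   ] lat -0.0
[[-0.0081, -0.0, 0.0118, 0.0002, -0.0014, 0.0002], [-0.0102, -0.0, 0.0056, 0.0002, -0.0014, 0.0002], [-0.0096, -0.0, 0.0066, 0.0002, -0.0014, 0.0002], [-0.0089, -0.0, 0.0075, 0.0002, -0.0014, 0.0002], [-0.0081, -0.0, 0.0084, 0.0002, -0.0014, 0.0002]]
```

View pics/s6.png

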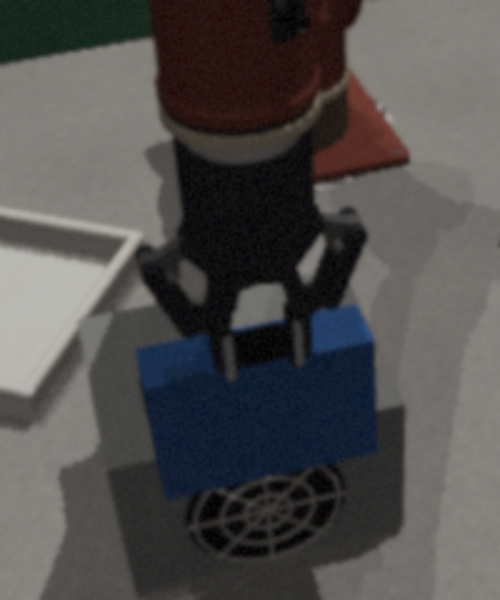

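>>> {"fn": "send_rows", "kwargs": {
  "commands": [
    [-0.0105,0,0.006,0,-0.001,0],
    [-0.0085,0,0.005,0,-0.001,0],
    [0,0,0,0,0,0]
  ]
}}

```text
t: 11.1
tcp_pos: [0.6734, -0.2036, 0.2475]
orientation: [0.027, 1.0, -0.001, -0.002]
contact_force: [-1.5, 0.1, -5.5]
grip_width: 0.035
```

```bash
python3 arc.py 5 0.1
```

```text
t 11.1 pos [ 0.6734 -0.2036  0.2475] cover est 1.804 rad 0.126 F [-1.5  0.1 -5.5] w 0.035 z [-0.003 -0.001 -1.   ] lat -0.0001
[[-0.0049, 0.0001, 0.0144, -0.0003, -0.0006, 0.0006], [-0.009, -0.0, 0.0075, -0.0003, -0.0006, 0.0006], [-0.0082, -0.0, 0.0083, -0.0003, -0.0006, 0.0006], [-0.0073, -0.0, 0.0091, -0.0003, -0.0006, 0.0006], [-0.0064, -0.0, 0.0098, -0.0003, -0.0006, 0.0006]]
```

Good. Release and rise straight up.

>>> {"fn": "send_rows", "kwargs": {
  "commands": [
    [0,0,0,0,0,0],
    [0,0,0,0,0,0],
    [0,0,-0.005,0,0,0],
    [0,0,-0.03,0,0,0],
    [0,0,-0.035,0,0,0]
  ],
  "gripper": 0.06
}}

```text
t: 11.52
tcp_pos: [0.6708, -0.2008, 0.3142]
orientation: [0.026, 1.0, 0.001, -0.006]
contact_force: [0.2, -0.5, 1.2]
grip_width: 0.0596
```

>>> {"fn": "send_rows", "kwargs": {
  "commands": [
    [0.03,0,-0.02,0,0,0],
    [0.04,0,0,0,0,0],
    [0.04,0,0,0,0,0],
    [0.04,0,0,0,0,0],
    [0.04,0,0,0,0,0]
  ]
}}

```text
t: 11.93
tcp_pos: [0.4848, -0.191, 0.3424]
orientation: [0.023, 1.0, -0.001, -0.002]
contact_force: [-1.2, 1.2, 2.4]
grip_width: 0.06
```

```bash
python3 - <<'E'
from h import *
for n in("scene","top"):
    c=optics.camera(n)
    for l in["cover_lip","cover_hinge","slot","filter_pull","filter"]:
        print(n,l,[(round(d["confidence"],2),cw(c,d["centre"]).round(4)) for d in spotter.pinpoint(l,n)])
    if n=="scene":a=cv2.resize(c["img"][100:340,160:360],None,fx=2,fy=2)
    else:b=cv2.resize(c["img"][130:310,320:480],None,fx=2.4,fy=2.4);
b=np.vstack([b,np.zeros((480-b.shape[0],b.shape[1],3),np.uint8)])if b.shape[0]<480 else b[:480]
cv2.imwrite("pics/s7.png",np.hstack([a,b])[:,:,::-1])
E
python3 plan.py 0.551 -0.198 0.26 -3.2
```

```text
scene cover_lip [(0.82, array([ 0.6619, -0.2047,  0.2592]))]
scene cover_hinge [(0.7, array([ 0.6066, -0.2019,  0.158 ]))]
scene slot [(0.8, array([ 0.552 , -0.199 ,  0.1521]))]
scene filter_pull []
scene filter [(0.56, array([ 0.6621, -0.1998,  0.2604])), (0.49, array([ 0.7448, -0.2564,  0.0009])), (0.18, array([ 0.6113, -0.1979,  0.0067]))]
top cover_lip [(0.97, array([ 0.6647, -0.2022,  0.2612]))]
top cover_hinge [(0.86, array([ 0.6101, -0.2062,  0.1542]))]
top slot [(0.55, array([ 0.5482, -0.1978,  0.1545]))]
top filter_pull [(0.6, array([ 0.5507, -0.198 ,  0.1747]))]
top filter [(0.8, array([ 0.5527, -0.1986,  0.0511])), (0.43, array([ 0.6604, -0.2024,  0.2617]))]
t 12.53 pos [ 0.487  -0.1908  0.3421] y-yaw 87.35 z [-0.007 -0.005 -1.   ] F [ 0.1 -0.1  0.4] w 0.0598 dist 0.1044 rot [-5.200e-01 -5.000e-02  9.055e+01]
[[-0.0046, -0.0003, 0.0058, -0.0007, -0.0001, 0.1129], [-0.0046, 0.0002, 0.0058, -0.0007, -0.0001, 0.1129], [-0.0046, 0.0008, 0.0058, -0.0007, -0.0001, 0.1129], [-0.0045, 0.0013, 0.0058, -0.0007, -0.0001, 0.1129], [-0.0043, 0.0018, 0.0058, -0.0007, -0.0001, 0.1129]]
[[-0.0041, 0.0022, 0.0058, -0.0007, -0.0001, 0.1129], [-0.0038, 0.0027, 0.0058, -0.0007, -0.0001, 0.1129], [-0.0035, 0.0031, 0.0058, -0.0007, -0.0001, 0.1129], [-0.0031, 0.0034, 0.0058, -0.0007, -0.0001, 0.1129], [-0.0027, 0.0038, 0.0058, -0.0007, -0.0001, 0.1129]]
[[-0.0022, 0.004, 0.0059, -0.0007, -0.0001, 0.1129], [-0.0018, 0.0043, 0.0059, -0.0007, -0.0001, 0.1129], [-0.0013, 0.0044, 0.0059, -0.0007, -0.0001, 0.1129], [-0.0008, 0.0045, 0.0059, -0.0007, -0.0001, 0.1129]]
```

View pics/s7.png

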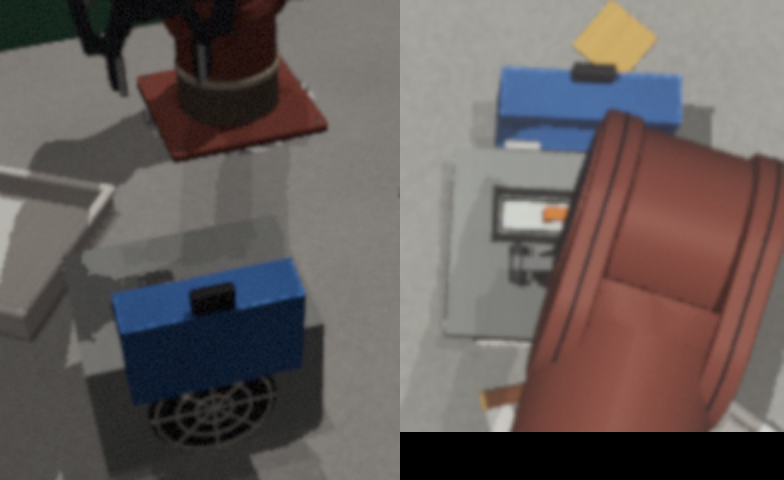

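The cover is open at about 1.7 rad. The pull is at (0.551, -0.198, 0.175). I'll turn the gripper above it.

>>> {"fn": "send_rows", "kwargs": {
  "commands": [
    [-0.0046,0,0.002,0,0,0.113],
    [-0.0046,0,0.002,0,0,0.113],
    [-0.0046,0.001,0.002,0,0,0.113],
    [-0.0045,0.0013,0.002,0,0,0.113],
    [-0.0043,0.002,0.002,0,0,0.113]
  ],
  "gripper": 0.045
}}

```text
t: 12.95
tcp_pos: [0.5117, -0.1942, 0.3305]
orientation: [0.312, 0.95, -0.006, -0.004]
contact_force: [-0.1, -0.1, -0.3]
grip_width: 0.0453
```

>>> {"fn": "send_rows", "kwargs": {
  "commands": [
    [-0.004,0.002,0.003,0,0,0.113],
    [-0.004,0.003,0.003,0,0,0.113],
    [-0.0035,0.003,0.003,0,0,0.113],
    [-0.003,0.0035,0.003,0,0,0.113],
    [-0.0027,0.004,0.003,0,0,0.113]
  ]
}}

```text
t: 13.37
tcp_pos: [0.5373, -0.1986, 0.3129]
orientation: [0.577, 0.817, -0.011, -0.002]
contact_force: [0.2, -0.1, 0.4]
grip_width: 0.045
```

```bash
python3 plan.py 0.551 -0.198 0.26 -3.2
```

```text
t 13.37 pos [ 0.5373 -0.1986  0.3129] y-yaw 19.56 z [-0.016 -0.015 -1.   ] F [ 0.2 -0.1  0.4] w 0.045 dist 0.0546 rot [-1.02  0.73 22.77]
[[-0.0009, 0.0035, 0.0132, -0.0044, 0.0032, 0.0993], [-0.0006, 0.0036, 0.0132, -0.0044, 0.0032, 0.0993], [-0.0003, 0.0035, 0.0132, -0.0044, 0.0032, 0.0993], [0.0, 0.0035, 0.0132, -0.0044, 0.0032, 0.0993]]
```

>>> {"fn": "send_rows", "kwargs": {
  "commands": [
    [-0.001,0.0035,0.01,-0.0044,0.003,0.1],
    [-0.001,0.0035,0.012,-0.0044,0.003,0.1],
    [0,0.0035,0.013,-0.0044,0.003,0.1],
    [0,0.0035,0.013,-0.0044,0.003,0.1],
    [0,0,0,0,0,0]
  ]
}}

```text
t: 13.78
tcp_pos: [0.5538, -0.199, 0.2603]
orientation: [0.737, 0.676, -0.004, 0.001]
contact_force: [-0.2, 0.2, 0.2]
grip_width: 0.045
```

```bash
python3 plan.py 0.551 -0.198 0.20 -3.2 0.02; python3 - <<'E'
from h import *
c=optics.camera("top");
for l in["filter_pull","slot","filter"]:print(l,[(round(d["confidence"],2),cw(c,d["centre"]).round(4)) for d in spotter.pinpoint(l,"top")])
b=cv2.resize(c["img"][150:310,320:480],None,fx=3,fy=3)
cv2.imwrite("pics/s8.png",b[:,:,::-1])
E
```

```text
t 13.78 pos [ 0.5538 -0.199   0.2603] y-yaw -4.88 z [-0.005 -0.007 -1.   ] F [-0.2  0.2  0.2] w 0.045 dist 0.0604 rot [-0.24  0.45 -1.68]
[[0.0003, -0.0007, 0.0151, -0.001, 0.0019, -0.0073], [0.0003, -0.0007, 0.0151, -0.001, 0.0019, -0.0073], [0.0003, -0.0007, 0.0151, -0.001, 0.0019, -0.0073], [0.0002, -0.0007, 0.0151, -0.001, 0.0019, -0.0073]]
filter_pull []
slot []
filter []
```

View pics/s8.png

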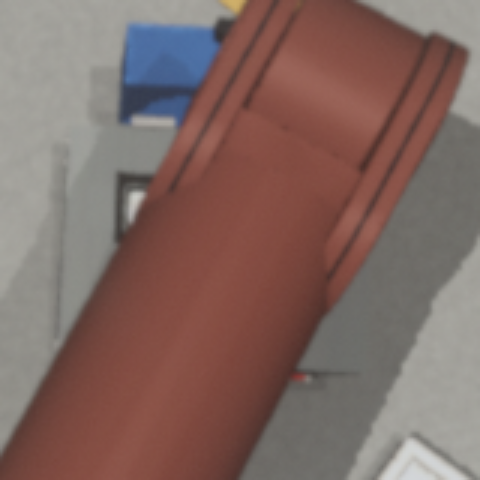

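>>> {"fn": "send_rows", "kwargs": {
  "commands": [
    [0,-0.001,0.015,-0.001,0.002,-0.007],
    [0,-0.001,0.015,-0.001,0.002,-0.007],
    [0,-0.0007,0.015,-0.001,0.002,-0.007],
    [0,0,0.015,0,0,-0.007],
    [0,0,0,0,0,0]
  ]
}}

```text
t: 14.4
tcp_pos: [0.5541, -0.2013, 0.2075]
orientation: [0.719, 0.694, 0.003, 0.005]
contact_force: [-0.9, 0.1, -0.2]
grip_width: 0.0449
```

```bash
python3 plan.py 0.551 -0.198 0.160 -3.2 0.012; python3 - <<'E'
from h import *
c=optics.camera("scene");cv2.imwrite("pics/s9.png",cv2.resize(c["img"][100:340,160:360],None,fx=2.5,fy=2.5)[:,:,::-1])
E
```

```text
t 14.4 pos [ 0.5541 -0.2013  0.2075] y-yaw -2.02 z [ 0.011 -0.002 -1.   ] F [-0.9  0.1 -0.2] w 0.0449 dist 0.0477 rot [0.65 0.09 1.18]
[[0.0008, -0.0009, 0.0119, 0.0028, 0.0004, 0.0051], [0.0008, -0.0009, 0.0119, 0.0028, 0.0004, 0.0051], [0.0008, -0.0009, 0.0119, 0.0028, 0.0004, 0.0051], [0.0008, -0.0009, 0.0119, 0.0028, 0.0004, 0.0051]]
```

View pics/s9.png

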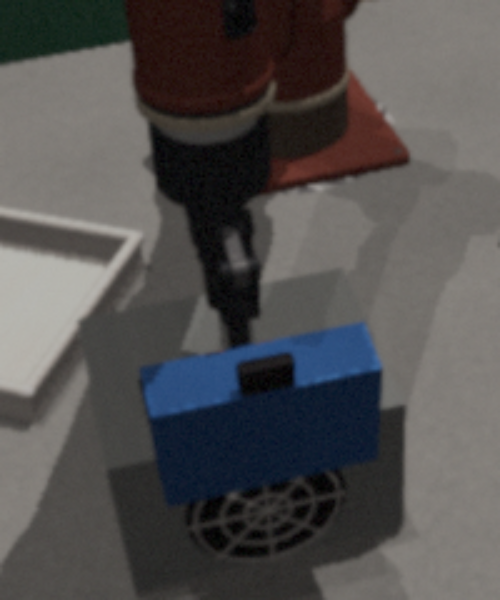

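>>> {"fn": "send_rows", "kwargs": {
  "commands": [
    [0.001,-0.001,0.012,0.003,0,0.005],
    [0.001,-0.001,0.012,0.003,0,0.005],
    [0.001,-0.001,0.012,0.003,0,0.005],
    [0.001,-0.001,0.008,0.003,0,0.005],
    [0,0,0,0,0,0]
  ]
}}

```text
t: 14.87
tcp_pos: [0.5529, -0.198, 0.1651]
orientation: [0.727, 0.687, 0.001, 0.003]
contact_force: [-0.2, 0.3, -0.2]
grip_width: 0.0451
```

```bash
python3 plan.py 0.551 -0.198 0.160 -3.2 0.012
```

```text
t 14.87 pos [ 0.5529 -0.198   0.1651] y-yaw -3.2 z [ 0.005 -0.002 -1.   ] F [-0.2  0.3 -0.2] w 0.0451 dist 0.0054 rot [0.28 0.12 0.  ]
[[-0.0001, -0.0019, 0.005, 0.005, 0.0021, 0.0]]
```

>>> {"fn": "send_rows", "kwargs": {
  "commands": [
    [0,-0.002,0.006,0.004,0.002,0],
    [0,0,0,0,0,0],
    [0,0,0,0,0,0],
    [0,0,0,0,0,0]
  ],
  "gripper": 0.0,
  "force": 60
}}

```text
t: 15.2
tcp_pos: [0.551, -0.1979, 0.1585]
orientation: [0.726, 0.687, -0.0, 0.0]
contact_force: [-0.4, 0.3, -2.7]
grip_width: 0.0111
```

>>> {"fn": "send_rows", "kwargs": {
  "commands": [
    [0,0,0,0,0,0],
    [0,0,0,0,0,0]
  ]
}}

```text
t: 15.37
tcp_pos: [0.5508, -0.1979, 0.1585]
orientation: [0.726, 0.687, -0.0, 0.0]
contact_force: [0.0, -0.2, -3.1]
grip_width: 0.0109
```

```bash
python3 plan.py 0.551 -0.198 0.31 -3.2 0.02
```

```text
t 15.37 pos [ 0.5508 -0.1979  0.1585] y-yaw -3.18 z [ 0. -0. -1.] F [ 0.  -0.2 -3.1] w 0.0109 dist 0.1515 rot [0.   0.03 0.02]
[[-0.0, 0.0, -0.0189, 0.0, 0.0001, 0.0], [-0.0, 0.0, -0.0189, 0.0, 0.0001, 0.0], [-0.0, 0.0, -0.0189, 0.0, 0.0001, 0.0], [-0.0, 0.0, -0.0189, 0.0, 0.0001, 0.0], [-0.0, 0.0, -0.0189, 0.0, 0.0001, 0.0]]
[[-0.0, 0.0, -0.0189, 0.0, 0.0001, 0.0], [-0.0, 0.0, -0.0189, 0.0, 0.0001, 0.0], [-0.0, 0.0, -0.0189, 0.0, 0.0001, 0.0]]
```

>>> {"fn": "send_rows", "kwargs": {
  "commands": [
    [0,0,-0.01,0,0,0],
    [0,0,-0.012,0,0,0],
    [0,0,-0.012,0,0,0]
  ]
}}

```text
t: 15.62
tcp_pos: [0.5491, -0.1974, 0.1927]
orientation: [0.727, 0.687, -0.002, -0.002]
contact_force: [-0.5, 0.3, -2.8]
grip_width: 0.0106
```

```bash
python3 plan.py 0.551 -0.198 0.31 -3.2 0.015|head -2
```

```text
t 15.62 pos [ 0.5491 -0.1974  0.1927] y-yaw -3.21 z [-0.005  0.    -1.   ] F [-0.5  0.3 -2.8] w 0.0106 dist 0.1173 rot [-0.27  0.01 -0.01]
[[-0.0001, 0.0002, -0.0147, -0.0006, 0.0, -0.0], [-0.0001, 0.0002, -0.0147, -0.0006, 0.0, -0.0], [-0.0001, 0.0002, -0.0147, -0.0006, 0.0, -0.0], [-0.0001, 0.0002, -0.0147, -0.0006, 0.0, -0.0], [-0.0001, 0.0002, -0.0147, -0.0006, 0.0, -0.0]]
```

>>> {"fn": "send_rows", "kwargs": {
  "commands": [
    [0,0.001,-0.014,-0.002,0,0],
    [0,0.001,-0.0147,-0.001,0,0],
    [0,0.0005,-0.0147,-0.001,0,0],
    [0,0.0005,-0.0147,-0.001,0,0]
  ]
}}

```text
t: 15.95
tcp_pos: [0.5521, -0.1983, 0.2583]
orientation: [0.727, 0.687, 0.001, 0.001]
contact_force: [-0.1, -0.3, -3.0]
grip_width: 0.0109
```

```bash
python3 plan.py 0.551 -0.198 0.31 -3.2 0.015|head -2
```

```text
t 15.95 pos [ 0.5521 -0.1983  0.2583] y-yaw -3.27 z [ 0.003 -0.    -1.   ] F [-0.1 -0.3 -3. ] w 0.0109 dist 0.0517 rot [ 0.15  0.01 -0.07]
[[0.0001, -0.0002, -0.0129, 0.0006, 0.0, -0.0003], [0.0001, -0.0002, -0.0129, 0.0006, 0.0, -0.0003], [0.0001, -0.0003, -0.0129, 0.0006, 0.0, -0.0003], [0.0001, -0.0003, -0.0129, 0.0006, 0.0, -0.0003]]
```

>>> {"fn": "send_rows", "kwargs": {
  "commands": [
    [0,0,-0.013,0,0,0],
    [0,0,-0.013,0,0,0],
    [0,0,-0.013,0,0,0],
    [0,0,-0.008,0,0,0],
    [0,0,0,0,0,0]
  ]
}}

```text
t: 16.37
tcp_pos: [0.5527, -0.2003, 0.3178]
orientation: [0.728, 0.686, 0.004, 0.005]
contact_force: [1.0, 0.7, -1.8]
grip_width: 0.0109
```

```bash
python3 plan.py 0.608 0.18 0.30 7.2 0.022; python3 - <<'E'
from h import *
c=optics.camera("scene");cv2.imwrite("pics/s10.png",cv2.resize(c["img"][60:340,160:400],None,fx=2.1,fy=2.1)[:,:,::-1])
E
```

```text
t 16.37 pos [ 0.5527 -0.2003  0.3178] y-yaw -3.37 z [ 0.013 -0.001 -1.   ] F [ 1.   0.7 -1.8] w 0.0109 dist 0.3848 rot [  0.71   0.09 -10.57]
[[0.0213, 0.0018, 0.001, 0.0007, 0.0001, -0.0103], [0.0213, 0.002, 0.001, 0.0007, 0.0001, -0.0103], [0.0212, 0.0023, 0.001, 0.0007, 0.0001, -0.0103], [0.0212, 0.0025, 0.001, 0.0007, 0.0001, -0.0103], [0.0212, 0.0027, 0.001, 0.0007, 0.0001, -0.0103]]
[[0.0212, 0.0029, 0.001, 0.0007, 0.0001, -0.0103], [0.0211, 0.0031, 0.001, 0.0007, 0.0001, -0.0103], [0.0211, 0.0033, 0.001, 0.0007, 0.0001, -0.0103], [0.0211, 0.0036, 0.001, 0.0007, 0.0001, -0.0103], [0.021, 0.0038, 0.001, 0.0007, 0.0001, -0.0103]]
[[0.021, 0.004, 0.001, 0.0007, 0.0001, -0.0103], [0.0209, 0.0042, 0.001, 0.0007, 0.0001, -0.0103], [0.0209, 0.0044, 0.001, 0.0007, 0.0001, -0.0103], [0.0208, 0.0046, 0.001, 0.0007, 0.0001, -0.0103], [0.0208, 0.0048, 0.001, 0.0007, 0.0001, -0.0103]]
[[0.0207, 0.0051, 0.001, 0.0007, 0.0001, -0.0103], [0.0207, 0.0053, 0.001, 0.0007, 0.0001, -0.0103], [0.0206, 0.0055, 0.001, 0.0007, 0.0001, -0.0103]]
```

View pics/s10.png

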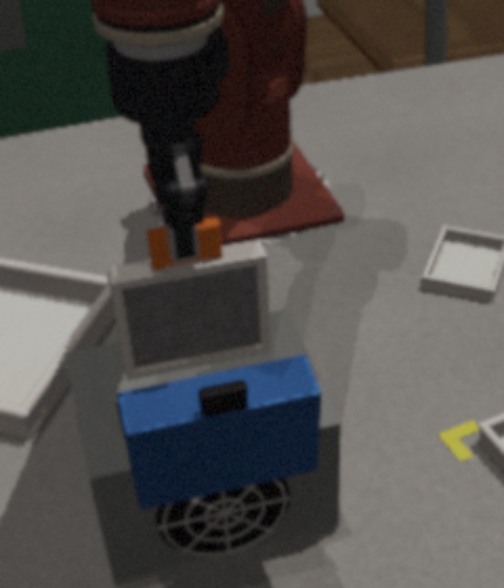

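The filter is out of the slot, upright and clear of the cover. I'll carry it to the tray.

>>> {"fn": "send_rows", "kwargs": {
  "commands": [
    [0.015,0,0,0,0,0],
    [0.021,0,0,0,0,-0.01],
    [0.021,0.001,0,0.003,0,-0.01],
    [0.021,0.002,0,0.003,0,-0.01],
    [0.021,0.003,0,0.003,0,-0.01]
  ]
}}

```text
t: 16.83
tcp_pos: [0.5601, -0.1054, 0.3154]
orientation: [0.718, 0.696, -0.001, 0.001]
contact_force: [-0.1, -0.4, -3.0]
grip_width: 0.0108
```

>>> {"fn": "send_rows", "kwargs": {
  "commands": [
    [0.021,0.003,0.001,0,0,-0.01],
    [0.021,0.003,0.001,0,0,-0.01],
    [0.021,0.003,0.001,0,0,-0.01],
    [0.021,0.004,0.001,0,0,-0.01],
    [0.021,0.004,0.001,0,0,-0.01]
  ]
}}

```text
t: 17.25
tcp_pos: [0.5767, 0.005, 0.3071]
orientation: [0.699, 0.715, -0.002, -0.001]
contact_force: [0.3, -0.6, -2.6]
grip_width: 0.0109
```

```bash
python3 plan.py 0.608 0.18 0.25 7.2 0.022
```

```text
t 17.25 pos [0.5767 0.005  0.3071] y-yaw 1.23 z [-0.004 -0.002 -1.   ] F [ 0.3 -0.6 -2.6] w 0.0109 dist 0.1867 rot [-0.21  0.08 -5.97]
[[0.0194, 0.0039, 0.0063, -0.0004, 0.0002, -0.0116], [0.0193, 0.0041, 0.0063, -0.0004, 0.0002, -0.0116], [0.0193, 0.0044, 0.0063, -0.0004, 0.0002, -0.0116], [0.0192, 0.0046, 0.0063, -0.0004, 0.0002, -0.0116], [0.0192, 0.0048, 0.0063, -0.0004, 0.0002, -0.0116]]
[[0.0191, 0.005, 0.0063, -0.0004, 0.0002, -0.0116], [0.0191, 0.0052, 0.0063, -0.0004, 0.0002, -0.0116], [0.019, 0.0055, 0.0063, -0.0004, 0.0002, -0.0116], [0.0189, 0.0057, 0.0063, -0.0004, 0.0002, -0.0116]]
```

>>> {"fn": "send_rows", "kwargs": {
  "commands": [
    [0.0194,0.004,0.004,0,0,-0.011],
    [0.0193,0.004,0.006,0,0,-0.011],
    [0.0193,0.0044,0.007,0,0,-0.011],
    [0.0192,0.0046,0.008,0,0,-0.011],
    [0.0192,0.0048,0.008,0,0,-0.011]
  ]
}}

```text
t: 17.67
tcp_pos: [0.5956, 0.1123, 0.2707]
orientation: [0.677, 0.736, -0.002, -0.001]
contact_force: [-0.5, 0.1, -2.8]
grip_width: 0.0103
```

```bash
python3 plan.py 0.608 0.18 0.225 7.3 0.017
```

```text
t 17.67 pos [0.5956 0.1123 0.2707] y-yaw 4.72 z [-0.003 -0.001 -1.   ] F [-0.5  0.1 -2.8] w 0.0103 dist 0.0826 rot [-0.2   0.07 -2.58]
[[0.0133, 0.0036, 0.0091, -0.0007, 0.0002, -0.009], [0.0133, 0.0037, 0.0091, -0.0007, 0.0002, -0.009], [0.0132, 0.0038, 0.0091, -0.0007, 0.0002, -0.009], [0.0132, 0.004, 0.0091, -0.0007, 0.0002, -0.009], [0.0132, 0.0041, 0.0091, -0.0007, 0.0002, -0.009]]
```

>>> {"fn": "send_rows", "kwargs": {
  "commands": [
    [0.0133,0.0036,0.009,0,0,-0.009],
    [0.0133,0.0037,0.009,0,0,-0.009],
    [0.013,0.0038,0.009,0,0,-0.009],
    [0.01,0.004,0.009,0,0,-0.009],
    [0.006,0.002,0.004,0,0,0]
  ]
}}

```text
t: 18.08
tcp_pos: [0.607, 0.1794, 0.2226]
orientation: [0.661, 0.751, -0.004, -0.002]
contact_force: [-0.4, 0.0, -3.1]
grip_width: 0.0108
```

>>> {"fn": "send_rows", "kwargs": {
  "commands": [
    [0,0,0,0,0,0],
    [0,0,0,0,0,0],
    [0,0,0,0,0,0]
  ]
}}

```text
t: 18.33
tcp_pos: [0.6069, 0.18, 0.2208]
orientation: [0.66, 0.751, -0.005, -0.002]
contact_force: [-0.0, 0.4, -2.6]
grip_width: 0.0113
```

```bash
python3 plan.py 0.608 0.18 0.225 7.3 0.017; python3 - <<'E'
from h import *
for n in("scene","top"):
    c=optics.camera(n);save(c,n+"_end.png")
    for l in["filter","filter_pull","tray","cover_lip","square","brass_blank","fluid"]:
        print(n,l,[(round(d["confidence"],2),cw(c,d["centre"]).round(3).tolist()) for d in spotter.pinpoint(l,n)])
E
```

```text
t 18.33 pos [0.6069 0.18   0.2208] y-yaw 7.33 z [-0.009 -0.006 -1.   ] F [-0.   0.4 -2.6] w 0.0113 dist 0.0043 rot [-0.55  0.26  0.03]
[[-0.0001, 0.0011, -0.0042, -0.0097, 0.0045, 0.0005]]
scene filter [(0.82, [0.605, 0.183, 0.109])]
scene filter_pull [(0.89, [0.604, 0.185, 0.239])]
scene tray [(0.96, [0.272, 0.218, -0.0]), (0.73, [0.236, -0.352, 0.01]), (0.58, [0.604, 0.179, -0.0])]
scene cover_lip [(0.93, [0.658, -0.201, 0.259])]
scene square []
scene brass_blank [(0.92, [0.746, -0.255, 0.005])]
scene fluid [(0.97, [0.766, 0.243, -0.002])]
top filter [(0.61, [0.606, 0.18, 0.114]), (0.2, [0.745, -0.254, 0.003])]
top filter_pull [(0.78, [0.605, 0.18, 0.239])]
top tray [(0.83, [0.241, -0.357, 0.002]), (0.82, [0.271, 0.221, -0.002]), (0.68, [0.609, 0.181, 0.003])]
top cover_lip [(0.74, [0.658, -0.203, 0.258])]
top square [(0.9, [0.396, -0.167, -0.003])]
top brass_blank [(0.72, [0.746, -0.253, 0.003])]
top fluid [(0.75, [0.774, 0.237, 0.002]), (0.66, [0.611, 0.178, -0.0])]
```

View pics/scene_end.png

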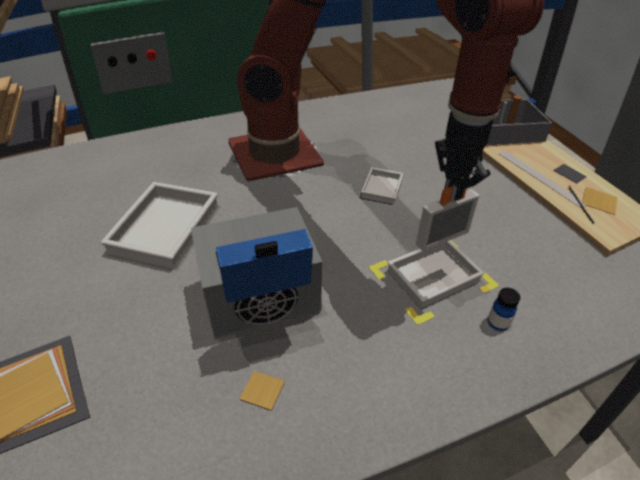

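View pics/top_end.png

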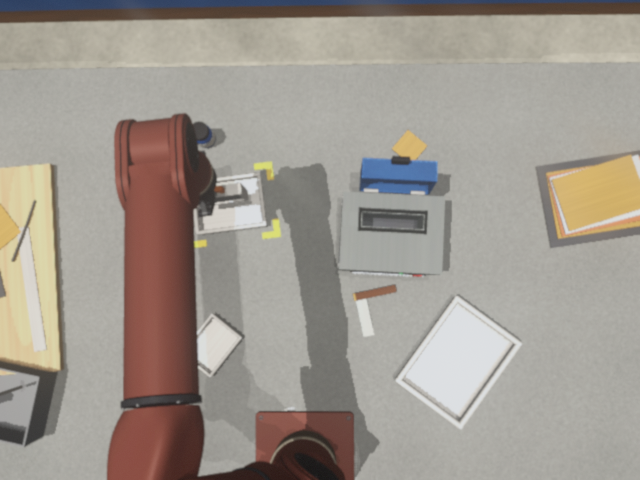

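The filter hangs upright above the tray at scene (447,218). The tray sits inside the tape at (435,272), the cover is open at (265,265), and the bystanders are unmoved. I'll let it settle briefly, then hand in.

>>> {"fn": "send_rows", "kwargs": {
  "commands": [
    [0,0,0,0,0,0],
    [0,0,0,0,0,0],
    [0,0,0,0,0,0],
    [0,0,0,0,0,0],
    [0,0,0,0,0,0]
  ]
}}

```text
t: 19.55
tcp_pos: [0.6067, 0.1807, 0.2206]
orientation: [0.66, 0.751, -0.005, -0.002]
contact_force: [0.0, -0.5, -2.1]
grip_width: 0.0108
```

```bash
python3 plan.py 0.608 0.18 0.225 7.3 0.017; python3 - <<'E'
from h import *
from workcell import ticket
print(np.abs(readout.read_state()["qd"]).max())
print(ticket.hand_in())
E
```

```text
t 19.55 pos [0.6067 0.1807 0.2206] y-yaw 7.38 z [-0.009 -0.006 -1.   ] F [ 0.  -0.5 -2.1] w 0.0108 dist 0.0047 rot [-0.57  0.25  0.08]
[[-0.0009, 0.0012, -0.0044, -0.0099, 0.0043, 0.0015]]
0.003113347414593021
the job is handed in; nothing more can be done
None
```

The job is done and handed in at about 19.6 s of the 72 s; no verdict is reported.

**What I did:**
- I pinched the middle-sized tray by its near rim and slid it into the tape.
- I swung the cover open by its lip.
- I drew the filter straight up by its pull and carried it upright to the tray.

**Last checks:**
- **Tray:** its centre was at (0.608, 0.180) with yaw 7.4°, against the tape's (0.608, 0.1805) and 6.9°.
- **Cover:** about 1.7 rad open, worked out from where the lip was seen.
- **Filter:** held still (joint speeds at most 0.003 rad/s) within about 5 mm of the tray's middle. Its underside was 0.11 m up, tilted by about 0.01 rad and lined up with the tray's length.
- **Bystanders:** the square, brass blank and jar were all found within a few millimetres of where they started.

**Less clean moments:**
- During the slide I twice pressed the tray down with 37 to 42 N at the wrist.
- In between, the wrist carried about the tray's weight, so the gripped edge may have risen by up to about a millimetre.
- The "fluid" network also gave one false hit, at the tray in the top view.

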